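# Time a UV exposure: wind the timer, hold the lamp over the seed plate

## Task

Give the seeds in the well plate their timed UV exposure: first wind the clockwork timer clockwise all the way up to its stop (it takes several part turns of the key), then take the UV lamp off its charging rest. Carry it clear over the glassware and finish still holding it, level and still, about 25 mm above the plate, centred on it with its long side along the plate's long side, and without touching the plate; do not knock or shift the plate, the flasks, the bottle or the beaker.

Things in the scene. Friction and masses are not known exactly. Their poses are not given: they have to be found in the camera images.
- timer_key (a joint): Angle of the winding key of the clockwork timer: a round white case 86 mm across (94 mm with its rubber foot ring) and 46 mm high, fixed to the bench, dial upwards, with a blue key on top. Radians, growing clockwise seen from above, from 0 (run down) to 4.71 (fully wound, at the stop, where the key's white line and red pointer meet the red bar on the dial). The key turns against a spring and friction (0.10 to 0.15 N m), and stays where it is left when let go.
- key_grip (a point): Where to grip the timer's winding key: a point on its upright turning axis, 69 mm above the bench. The key is an upright blue bar 40 mm long (along this point's x axis, which turns with the key), 12 mm thick (along y) and 26 mm high: it reaches from 51 to 77 mm above the bench, the dial lying at 46 mm.
- lamp_handle (a point): Centre of the UV lamp's handle. The handle is a blue bar 138 mm long along this point's x axis (the lamp's long axis), 22 mm wide along y and 20 mm high, on two posts 104 mm apart inside; it is 80 mm above the lamp's underside, with a free gap of 26 mm between the handle and the top of the lamp's body. The lamp's weight (about 0.45 to 0.65 kg) hangs straight below this point.
- lamp_window (a point): Centre of the UV lamp's flat underside, where its dark violet window (156 x 84 mm) is. The lamp is a light grey box with a black base, 190 mm long (x axis) x 104 mm wide (y) x 44 mm high, 90 mm with the handle; z points up out of the handle. It starts lying window down on its charging rest.
- lamp: The whole UV lamp, loose; its origin and axes are those of lamp_window.
- rest: Charging rest of the lamp, fixed: a grey slab 216 x 130 mm (x, y), 10 mm high, with four corner stops 19 mm high at its short ends, 5 mm clear of the lamp. Origin: centre of its underside, on the bench. The lamp simply lifts off upwards.
- plate_top (a point): Centre of the top face of the white 24-well plate of seeds: 128 mm long (x axis) x 86 mm wide (y) x 20 mm high, six wells along x by four along y. Its top is 23 mm above the bench.
- plate: The 24-well plate itself, loose, 100 g; origin at the centre of its underside, axes as plate_top. It lies on a flat black rubber mat 220 x 160 mm, 3 mm thick, along the mat's sides.
- tray: Stainless steel tray, fixed, 250 mm (x) x 170 mm (y), rim 28 mm high, holding five flasks; it stands between the lamp and the plate. Origin: centre of its underside.
- flask1: Conical glass flask, loose, 67 mm across at the foot, 115 mm high, neck capped with foil; it stands in the steel tray, its cap reaching 118 mm above the bench. Origin: centre of its underside; z up.
- flask2: Conical glass flask, loose, 67 mm across at the foot, 115 mm high, neck capped with foil; it stands in the steel tray, its cap reaching 118 mm above the bench. Origin: centre of its underside; z up.
- flask3: Conical glass flask, loose, 67 mm across at the foot, 115 mm high, neck capped with foil; it stands in the steel tray, its cap reaching 118 mm above the bench. Origin: centre of its underside; z up.
- flask4: Conical glass flask, loose, 67 mm across at the foot, 115 mm high, neck capped with foil; it stands in the steel tray, its cap reaching 118 mm above the bench. Origin: centre of its underside; z up.
- flask5: Conical glass flask, loose, 67 mm across at the foot, 115 mm high, neck capped with foil; it stands in the steel tray, its cap reaching 118 mm above the bench. Origin: centre of its underside; z up.
- bottle: Amber reagent bottle with a blue cap, loose, 60 mm across, 135 mm high. Origin: centre of its underside; z up.
- beaker: Empty glass beaker, loose, 68 mm across, 90 mm high. Origin: centre of its underside; z up.
Things that resemble listed ones, but are neither listed nor needed, are in the scene too. What is shaped like the lamp but turquoise is not meant.

How it is judged:
On the way, in this order (a step that is already met when the one before it is completed fails the run):
1. the timer is wound up to its stop while the lamp still lies on its rest (value of joint timer_key above 4.5 rad and height (world z) of lamp_window below 0.03 m), for 0.2 s.
2. the lamp is lifted clear of its rest (height (world z) of lamp_window above 0.06 m), for 0.1 s.
At the end, for the whole second after the job is handed in: Timer within 0.21 rad of its stop; lamp held in the fingers, still, level within 0.10 rad, underside 10 to 42 mm above the plate's top, centres within 12 mm seen from above, long axes within 0.12 rad (either way round); plate untouched, flat and within 10 mm of its start (value of joint timer_key above 4.5 rad and z of lamp_window in the frame of plate_top between 0.01 and 0.042 m and horizontal distance between lamp_window and plate_top below 0.012 m and angle between the x axis of lamp_window and the x axis of plate_top, either way round below 0.12 rad and angle between lamp_window's own z axis and vertical below 0.1 rad and linear speed of lamp below 0.02 m/s and angular speed of lamp below 0.1 rad/s and contact force between lamp and the fingers above 2 N and contact force between lamp and plate below 0.05 N and angle between plate_top's own z axis and vertical below 0.05 rad and distance of plate_top from where it was at the start of the episode below 0.01 m); the arm keeps its last pose, push and grip.
It fails at once if a flask knocked over or pushed away (angle between any of flask1, flask2, flask3, flask4, flask5's own z axis and vertical above 0.35 rad or distance of any of flask1, flask2, flask3, flask4, flask5 from where it was at the start of the episode above 0.025 m).
It fails at once if the bottle or the beaker knocked over or pushed away (angle between any of bottle, beaker's own z axis and vertical above 0.35 rad or distance of any of bottle, beaker from where it was at the start of the episode above 0.025 m).
It fails at once if the well plate pushed out of place (distance of plate_top from where it was at the start of the episode above 0.01 m).
It fails at once if the lamp touches the well plate (contact force between lamp and plate above 0.3 N).
It fails at once if the lamp turned on its side (angle between lamp_window's own z axis and vertical above 0.7 rad).
It also fails if it takes over 72 s, if anything falls off the work surface, if the arm or the gripper's body presses on something with over 40 N, if the wrist force passes 120 N, or if a joint passes its speed limit or range.

## Robot

A 6-joint arm with a two-finger parallel gripper is mounted at the origin on the work surface. World frame = base frame: x ahead of the robot, y to its left, z up, the work surface at z = 0. Lengths are in m, angles in rad, forces in N, time in s.
With the tool pointing down it reaches from about 0.3 to 0.775 m from the base axis. Payload 14.6 kg.
Tool frame: the origin (TCP) lies between the finger pads; the fingertips stand 22 mm ahead of it and the grasp point (between the pads) lies 3 mm ahead of it; z points along the fingers, y is the direction in which the jaws open and shut (so a half turn about z gives the same grasp; the last joint's range is limited). The gripper opens to 94 mm and grips with 3 to 60 N. Pads are 16 mm wide; open, the fingers measure 119 mm over their backs; the gripper's body (75 mm by 177 mm) begins 78 mm behind the grasp point.
Start: joints at [-1.25, 0.3, 1.521, -0, 1.321, -0.067], TCP at [0.208, -0.509, 0.227] pointing down, gripper open.
Joint ranges: [-3.03, 3.03], [-0.79, 2.21], [0.23, 2.52], [-1.04, 4.18], [0, 3.07], [-2.55, 2.55]. Speed limits (rad/s): [2.22, 2.22, 2.57, 3.14, 3.14, 3.14].

## Interface

Orientations are given as a rotation vector (axis times angle).
In Python, from station import * gives the robot as it stands.
- The arm moves only by the tool servo_tool, never from a script. Its argument "commands" is one flat list of numbers, 5 for each row, row after row: the closure, from -1 (fully open) to 1 (shut), then the shift along the tool's x, y, z each as a share of 500 mm, from -1 to 1, then the turn about the tool's z as a share of 45 degrees, from -1 to 1. In form: [claw, tx, ty, tz, spin, claw, tx, ty, tz, spin, ...]. A call has 1 to 5 rows; each row is the pose to reach, as a shift and turn from the pose commanded when the call began, along the tool's axes at that moment; what a row does not reach only later rows make up. A row lasts 1/8 s, in which the tool goes at most 62.5 mm and 10.7 degrees, less where a joint would pass 70% of its speed; a pose out of reach is approached as far as the arm can. A call with a number of a shift or a turn outside -1 to 1 is refused whole. A call with a gripper value outside its range is refused whole. The fingers move at their own pace and stop on an object; the grip force is fixed at half the most. Time passes only in rows, so rows that repeat a pose let the fingers close. It gives the time, the measured TCP pose, the force and the opening at its end, in the units of the state.
- get_state(): the state, without advancing time (a new reading comes with each control period).
- snapshot(name): name is "scene" or "top" or "wrist"; returns a dict with "frame" (480x640x3 uint8, red, green, blue), "intrinsics" (3x3 intrinsics, pixels), "T" (4x4, takes a point from camera to world coordinates); the wrist camera has in their place "T_tool_cam" (4x4, takes a point from camera to tool coordinates, whose origin is the TCP and whose axes are the flange's). Camera axes: x right, y down, z forward; pixel columns grow to the right and rows downward; lengths in m; the calibration is good to about 2 mm. A picture is of the moment at which its call begins: read the wrist's pose just before it. There is no depth.
- sign_off(): hands the job in, once; it reports no verdict.
Trained networks look in the newest picture that a camera, given by its name, has taken for a name from the list of things; names that differ only in an ending like _2 or _b are one class to them, and where a whole thing is asked for, a point or a joint stands for the part that bears it (a point fixed in the world has none). Each returns a list of dicts, best first, with "conf" (0 to 1); they miss things now and then, are a little off and sometimes report something else, mostly with a low value. They report only what shows in the picture. A call takes as long as a camera call. They do not tell look-alikes from the thing itself.
- find_in(target, camera): "xyz" ([x, y, z] in m, in world coordinates, good to about 4 mm: the middle of the surface that is visible of it).
- landmark_of(target, camera): "xyz" ([x, y, z] in m, in world coordinates, good to about 4 mm: a listed point, or the origin of a listed thing).
The state is a dict: "time": time; "qpos": joint angles; "qvel": joint speeds; "joint_torque": joint torques, N m; "tcp_pos": TCP position; "orientation": TCP orientation; "contact_force": force on the tool from outside, world axes, zero at the start; "torque": the same for the moment, N m; "grip_width": opening from 0.0 (shut) to 1.0 (fully open).
Only numpy, scipy, OpenCV 4.12 (cv2) and the standard library are available. Lean on these libraries where they do the work, as an engineer would, in place of code of your own. Each camera call takes 0.05 s, during which the arm holds its last target.

## Working session

There is one attempt and no reset: what is moved stays moved. The work goes in short steps, Python scripts to look and compute and a tool call to move; the robot and the scene stay as the last step left them, time stands still between calls to the robot, and variables do not carry over. Pictures are saved under pics/ and viewed, and the job is handed in when it is done.

Besides the shell and the picture viewer there is one more tool, called after "Request:" as a command line: name --argument value ..., lists and objects as JSON in quotes. servo_tool: Moves the arm, as the interface text tells. Its arguments: {"type":"object","properties":{"commands":{"type":"array"}},"required":["commands"]}

```bash
ls; mkdir -p pics
cat > h.py <<'E'
from station import *
import numpy as np, cv2
from scipy.spatial.transform import Rotation as R
def save(name,fn):
    s=snapshot(name); cv2.imwrite('pics/'+fn,cv2.cvtColor(s['frame'],cv2.COLOR_RGB2BGR)); return s
E
python3 - <<'E'
from h import *
print(get_state())
for c in ('scene','top'):
    s=save(c,c+'0.png')
    np.savez('cam_'+c,K=s['intrinsics'],T=s['T']); print(s['intrinsics'],s['T'])
    for t in ['key_grip','lamp_handle','lamp_window','rest','plate_top','tray','flask1','bottle','beaker']:
        print(c,t,[(np.round(d['xyz'],3).tolist(),round(d['conf'],2)) for d in landmark_of(t,c)])
E
```

```text
pics
{'time': 0.0, 'qpos': array([-1.24960896e+00,  3.00479976e-01,  1.52159509e+00,  9.89713554e-06,
        1.32072041e+00, -6.66119039e-02]), 'qvel': array([-0.00096965, -0.0003042 , -0.00076296, -0.00056594, -0.00022804,
        0.00359103]), 'joint_torque': array([ 4.41848943e-04, -5.31808448e+01, -3.52735376e+01,  7.08719459e-02,
        2.44613987e-02, -8.55178951e-05]), 'tcp_pos': array([ 0.20789853, -0.50892562,  0.22687553]), 'orientation': array([-3.08154893e+00, -6.05109864e-01,  2.24821762e-04]), 'contact_force': array([0.54015131, 0.52333479, 0.45661394]), 'torque': array([ 0.02739267,  0.02953119, -0.00117262]), 'grip_width': 0.9998099932068664}
[[495.04303831   0.         318.34917586]
 [  0.         495.04303831 239.1936592 ]
 [  0.           0.           1.        ]] [[ 0.30589508  0.75975861 -0.57375522  1.14884025]
 [ 0.95206386 -0.2451305   0.18299031 -0.19280005]
 [-0.00161644 -0.60222745 -0.79832292  1.01692614]
 [ 0.          0.          0.          1.        ]]
scene key_grip [([0.434, -0.034, 0.069], 0.53)]
scene lamp_handle [([0.228, 0.386, 0.079], 0.86), (
[... 828 characters left out ...]
4818368e+00]
 [ 0.00000000e+00  0.00000000e+00  0.00000000e+00  1.00000000e+00]]
top key_grip [([0.435, -0.032, 0.067], 0.66)]
top lamp_handle [([0.235, 0.388, 0.079], 0.75), ([0.525, 0.301, 0.088], 0.6)]
top lamp_window [([0.76, -0.01, 0.003], 0.16)]
top rest []
top plate_top [([0.53, -0.329, 0.021], 0.78), ([0.531, -0.334, 0.003], 0.64)]
top tray [([0.683, 0.018, -0.002], 0.94)]
top flask1 [([0.692, -0.017, 0.004], 0.95), ([0.673, 0.057, -0.0], 0.94), ([0.605, -0.026, 0.002], 0.83), ([0.772, 0.188, -0.007], 0.71), ([0.598, 0.053, 0.002], 0.7), ([0.758, -0.01, 0.001], 0.67)]
top bottle [([0.785, -0.181, 0.002], 0.77), ([0.674, 0.058, 0.001], 0.22)]
top beaker [([0.77, 0.187, -0.003], 0.93)]
```

View pics/scene0.png

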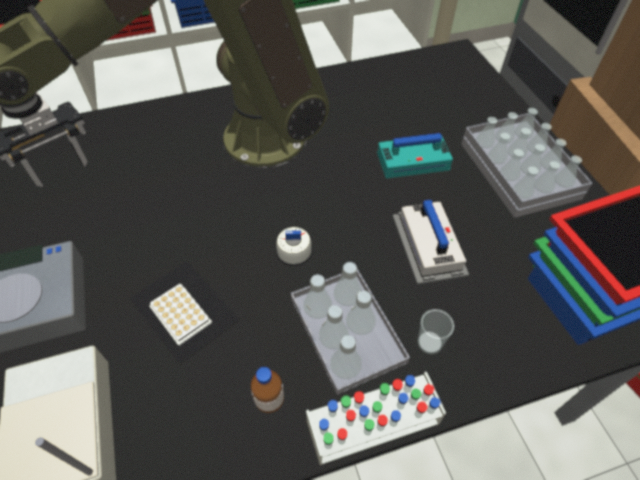

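View pics/top0.png

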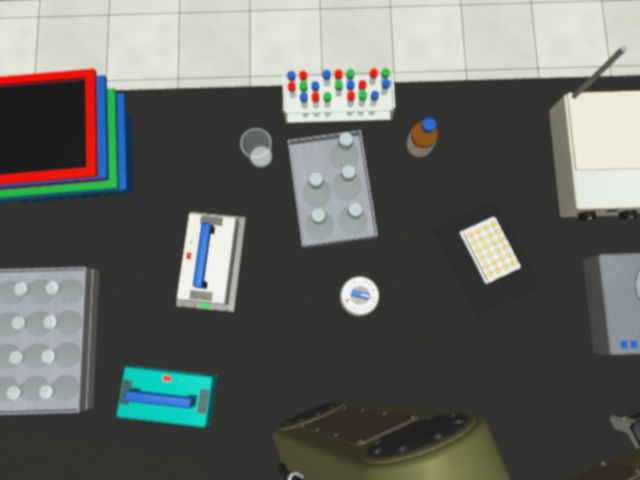

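```bash
cat >> h.py <<'E'
def cam(c):
    d=np.load('cam_%s.npz'%c); return d['K'],d['T']
def pix2w(uv,z,K,T):
    uv=np.atleast_2d(uv).astype(float)
    d=np.c_[(uv[:,0]-K[0,2])/K[0,0],(uv[:,1]-K[1,2])/K[1,1],np.ones(len(uv))]@T[:3,:3].T
    o=T[:3,3]; return (o+d*((z-o[2])/d[:,2])[:,None])[:,:2]
def w2pix(P,K,T):
    p=(np.atleast_2d(P)-T[:3,3])@T[:3,:3]; return np.c_[p[:,0]/p[:,2]*K[0,0]+K[0,2],p[:,1]/p[:,2]*K[1,1]+K[1,2]]
def blobs(im,lo,hi,z,K,T,box,amin=20):
    hsv=cv2.cvtColor(im,cv2.COLOR_BGR2HSV); m=cv2.inRange(hsv,np.array(lo),np.array(hi))
    k=np.zeros_like(m); x0,y0,x1,y1=box; k[y0:y1,x0:x1]=m[y0:y1,x0:x1]
    n,l,s,c=cv2.connectedComponentsWithStats(k); out=[]
    for i in range(1,n):
        if s[i,4]<amin: continue
        ys,xs=np.where(l==i); w=pix2w(np.c_[xs,ys],z,K,T).astype(np.float32)
        (cx,cy),(a,b),th=cv2.minAreaRect(w)
        if a<b: a,b,th=b,a,th+90
        cc=np.cov((w-w.mean(0)).T); e,v=np.linalg.eigh(cc); th2=np.degrees(np.arctan2(v[1,1],v[0,1]))
        out.append(dict(area=int(s[i,4]),rect=(round(cx,4),round(cy,4),round(a,4),round(b,4),round(th,1)),mean=w.mean(0).round(4).tolist(),pca=round(th2,1)))
    return out
E
python3 - <<'E'
from h import *
K,T=cam('top'); im=cv2.imread('pics/top0.png')
print('handle',blobs(im,(105,120,60),(125,255,255),0.10,K,T,(175,205,250,315)))
print('key',blobs(im,(95,90,60),(125,255,255),0.077,K,T,(335,270,385,320)))
print('plate',blobs(im,(0,0,130),(180,255,255),0.023,K,T,(440,200,540,300)))
c=[im[205:320,170:255],im[270:320,335:385],im[205:295,440:540]]
cv2.imwrite('pics/crops.png',np.hstack([cv2.resize(x,(266,400),interpolation=3) for x in c]))
c2=cv2.imread('pics/scene0.png')
cv2.imwrite('pics/crop2.png',cv2.resize(c2[190:290,260:480],None,fx=3.5,fy=3.5,interpolation=2))
E
```

```text
handle [{'area': 603, 'rect': (0.5248, 0.2946, 0.1344, 0.0226, 172.6), 'mean': [0.524399995803833, 0.2962999939918518], 'pca': np.float64(172.6)}]
key [{'area': 68, 'rect': (0.4344, -0.0309, 0.034, 0.0112, 74.3), 'mean': [0.43459999561309814, -0.027499999850988388], 'pca': np.float64(65.5)}]
plate [{'area': 2327, 'rect': (0.5294, -0.3294, 0.1309, 0.0908, 22.5), 'mean': [0.5288000106811523, -0.32919999957084656], 'pca': np.float64(-157.2)}]
```

View pics/crops.png

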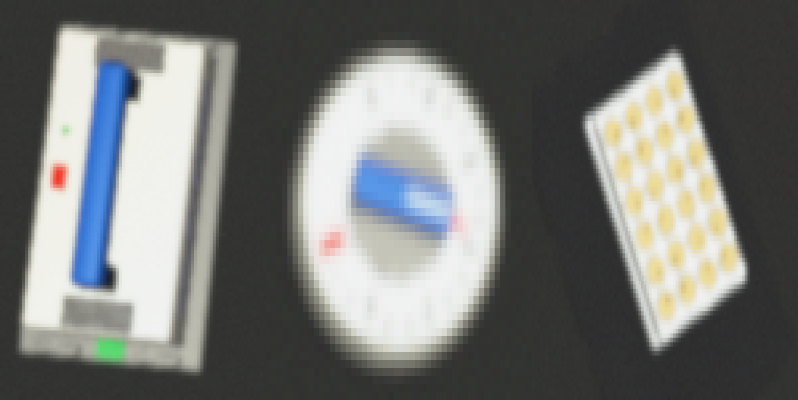

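View pics/crop2.png

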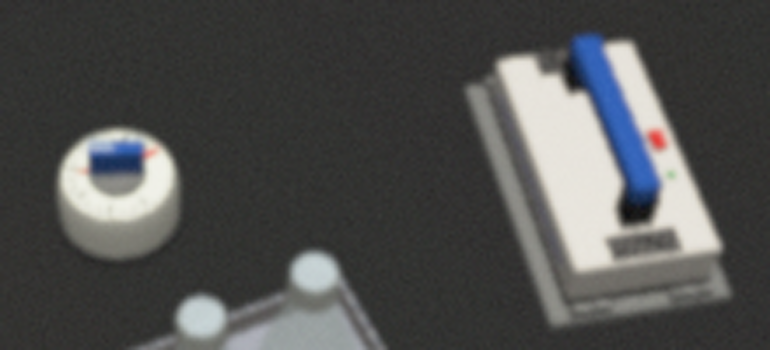

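```bash
cat >> h.py <<'E'
def yaw():
    M=R.from_rotvec(get_state()['orientation']).as_matrix(); return np.degrees(np.arctan2(M[1,1],M[0,1])),M
def plan(p,yy=None):
    s=get_state(); y,M=yaw(); d=np.array(p)-s['tcp_pos']; t=M.T@d/0.5
    sp=0 if yy is None else ((y-yy+180)%360-180)
    print('t',round(s['time'],2),'tcp',s['tcp_pos'].round(4),'yaw',round(y,1),'tilt',round(np.degrees(np.arccos(-M[2,2])),2),'grip',round(s['grip_width'],3),'F',s['contact_force'].round(1),'q6',round(s['qpos'][5],2))
    print('shift',t.round(4),'rows',round(np.linalg.norm(d)/.0625,1),'spin deg',round(sp,1),'share',round(sp/45,3),'rows',round(abs(sp)/10.7,1))
E
python3 - <<'E'
from h import *
plan([.434,-.031,.227],-15)
s=save('wrist','w0.png'); print(s['T_tool_cam'])
E
```

```text
t 1.0 tcp [ 0.208  -0.5091  0.2274] yaw -67.8 tilt 0.0 grip 0.999 F [ 0.6 -0.4 -0. ] q6 -0.07
shift [ 0.7801 -0.7144  0.0009] rows 8.5 spin deg -52.8 share -1.173 rows 4.9
[[ 8.63277292e-04 -9.73073298e-01 -2.30494278e-01  6.61088896e-02]
 [ 9.99999422e-01  9.87866446e-04 -4.25128417e-04  8.48000982e-04]
 [ 6.41378674e-04 -2.30493777e-01  9.73073588e-01 -1.57676078e-01]
 [ 0.00000000e+00  0.00000000e+00  0.00000000e+00  1.00000000e+00]]
```

Request:
servo_tool --commands '[-1, 0.78, -0.714, 0, -1, -1, 0.78, -0.714, 0, -1, -1, 0.78, -0.714, 0, -1, -1, 0.78, -0.714, 0, -1, -1, 0.78, -0.714, 0, -1]'

```text
time: 1.68
tcp_pos: [0.342, -0.2248, 0.2277]
orientation: [2.613, 1.743, 0.0]
contact_force: [0.5, 0.7, 0.7]
grip_width: 0.998
```

Run:
```python
from h import *
plan([.434,-.031,.227],-15)
```

```text
t 1.68 tcp [ 0.342  -0.2248  0.2277] yaw -22.6 tilt 0.04 grip 0.998 F [0.5 0.7 0.7] q6 -0.28
shift [0.4286 0.0208 0.0013] rows 3.4 spin deg -7.6 share -0.169 rows 0.7
```

Request:
servo_tool --commands '[-1, 0.43, 0.02, 0, -0.17, -1, 0.43, 0.02, 0, -0.17, -1, 0.43, 0.02, 0, -0.17, -1, 0.43, 0.02, 0, -0.17]'

```text
time: 2.17
tcp_pos: [0.4347, -0.0297, 0.2276]
orientation: [2.492, 1.913, 0.001]
contact_force: [-1.3, -0.4, 0.2]
grip_width: 1.001
```

```bash
cat >> h.py <<'E'
def wcam():
    st=get_state(); s=snapshot('wrist'); TT=np.eye(4); TT[:3,:3]=R.from_rotvec(st['orientation']).as_matrix(); TT[:3,3]=st['tcp_pos']
    return cv2.cvtColor(s['frame'],cv2.COLOR_RGB2BGR),s['intrinsics'],TT@s['T_tool_cam']
E
python3 - <<'E'
from h import *
plan([.434,-.031,.227],-15)
im,K,T=wcam(); cv2.imwrite('pics/w1.png',im); np.savez('cam_w1',K=K,T=T)
p=landmark_of('key_grip','wrist'); print(p)
E
```

```text
t 2.17 tcp [ 0.4347 -0.0297  0.2276] yaw -15.0 tilt 0.02 grip 1.001 F [-1.3 -0.4  0.2] q6 0.11
shift [-0.0029 -0.0008  0.0011] rows 0.0 spin deg 0.0 share 0.0 rows 0.0
[{'xyz': [0.4332, -0.0313, 0.0676], 'conf': 0.62}]
```

View pics/w1.png

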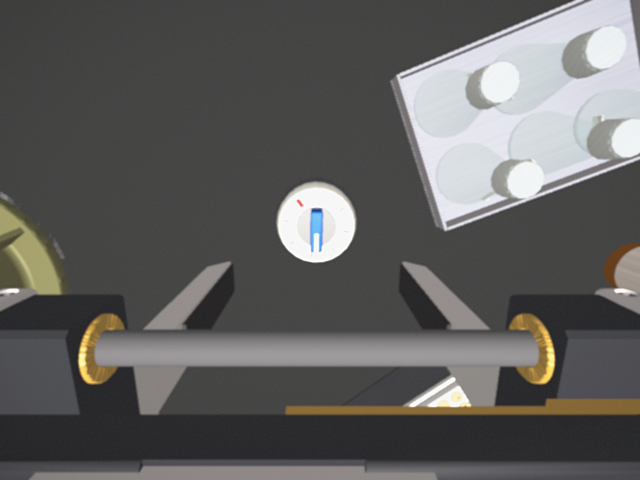

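Run:
```python
from h import *
im=cv2.imread('pics/w1.png'); K,T=cam('w1')
print('key',blobs(im,(95,110,60),(130,255,255),0.077,K,T,(275,180,360,265)))
hsv=cv2.cvtColor(im,cv2.COLOR_BGR2HSV)
red=blobs(im,(0,90,60),(12,255,255),0.046,K,T,(275,180,360,265),3)+blobs(im,(168,90,60),(180,255,255),0.046,K,T,(275,180,360,265),3); print('red',red)
case=blobs(im,(0,0,150),(180,60,255),0.046,K,T,(270,170,365,270),500); print(case)
print(w2pix([[.434,-.031,.046],[.434,-.031,.077]],K,T))
cv2.imwrite('pics/w1c.png',cv2.resize(im[175:270,270:365],None,fx=6,fy=6,interpolation=2))
```

```text
key [{'area': 348, 'rect': (0.4349, -0.031, 0.0407, 0.0103, 74.9), 'mean': [0.435699999332428, -0.026799999177455902], 'pca': np.float64(74.8)}]
red [{'area': 21, 'rect': (0.4239, -0.0051, 0.0073, 0.0026, 108.3), 'mean': [0.4239000082015991, -0.005100000184029341], 'pca': np.float64(110.8)}]
[{'area': 4503, 'rect': (0.4345, -0.0305, 0.0822, 0.0822, 30.7), 'mean': [0.4350000023841858, -0.028999999165534973], 'pca': np.float64(68.1)}]
[[315.64953912 224.19786386]
 [315.56945341 230.53471103]]
```

View pics/w1c.png

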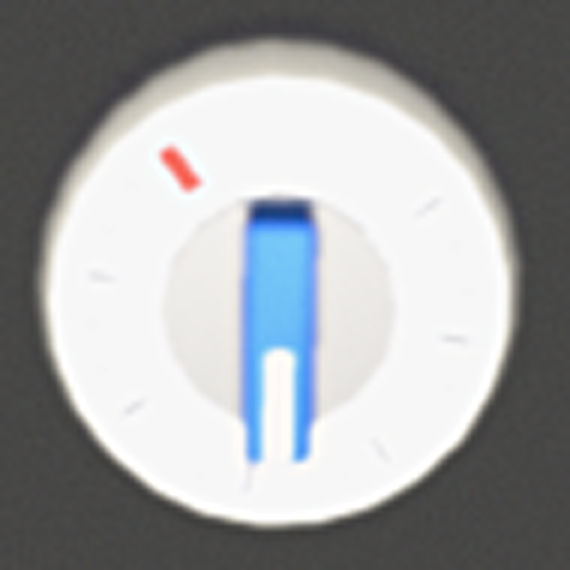

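Run:
```python
from h import *
plan([.4345,-.0308,.0735],-15.1)
```

```text
t 2.27 tcp [ 0.4347 -0.0303  0.2274] yaw -14.9 tilt 0.02 grip 1.002 F [-0.4 -0.4  0.7] q6 0.11
shift [-1.100e-03 -1.000e-04  3.078e-01] rows 2.5 spin deg 0.2 share 0.003 rows 0.0
```

Request:
servo_tool --commands '[-1, -0.001, 0, 0.12, 0, -1, -0.001, 0, 0.22, 0, -1, -0.001, 0, 0.28, 0, -1, -0.001, 0, 0.307, 0, -1, -0.001, 0, 0.307, 0]'

```text
time: 2.9
tcp_pos: [0.4338, -0.0332, 0.074]
orientation: [-2.495, -1.909, 0.001]
contact_force: [-0.8, -0.8, 1.3]
grip_width: 0.999
```

Request:
servo_tool --commands '[1, 0, 0, 0, 0, 1, 0, 0, 0, 0, 1, 0, 0, 0, 0, 1, 0, 0, 0, 0, 1, 0, 0, 0, 0]'

```text
time: 3.52
tcp_pos: [0.4339, -0.0328, 0.074]
orientation: [2.494, 1.91, 0.0]
contact_force: [-0.5, -0.7, -0.9]
grip_width: 0.502
```

Run:
```python
from h import *
plan([.4345,-.0308,.0735],-15.1)
```

```text
t 3.52 tcp [ 0.4339 -0.0328  0.074 ] yaw -15.1 tilt 0.0 grip 0.502 F [-0.5 -0.7 -0.9] q6 0.1
shift [0.0041 0.0001 0.001 ] rows 0.0 spin deg -0.0 share -0.001 rows 0.0
```

Request:
servo_tool --commands '[1, 0.004, 0, 0, 0, 1, 0.004, 0, 0, 0, 1, 0.004, 0, 0, 0, 1, 0.004, 0, 0, 0, 1, 0.004, 0, 0, 0]'

```text
time: 4.15
tcp_pos: [0.4344, -0.0308, 0.0739]
orientation: [-2.495, -1.909, 0.0]
contact_force: [-1.1, -0.1, -0.1]
grip_width: 0.125
```

Run:
```python
from h import *
plan([.4345,-.0308,.0735],-15.1)
```

```text
t 4.15 tcp [ 0.4344 -0.0308  0.0739] yaw -15.1 tilt 0.01 grip 0.125 F [-1.1 -0.1 -0.1] q6 0.11
shift [0.0001 0.0002 0.0009] rows 0.0 spin deg -0.0 share -0.001 rows 0.0
```

Request:
servo_tool --commands '[1, 0, 0, 0, 0.2, 1, 0, 0, 0, 0.4, 1, 0, 0, 0, 0.6, 1, 0, 0, 0, 0.8, 1, 0, 0, 0, 1]'

```text
time: 4.78
tcp_pos: [0.435, -0.0313, 0.074]
orientation: [3.036, 0.802, 0.002]
contact_force: [5.0, -5.5, -5.6]
grip_width: 0.127
```

Request:
servo_tool --commands '[1, 0, 0, 0, 0.2, 1, 0, 0, 0, 0.4, 1, 0, 0, 0, 0.6, 1, 0, 0, 0, 0.8, 1, 0, 0, 0, 1]'

```text
time: 5.4
tcp_pos: [0.4351, -0.0321, 0.074]
orientation: [3.111, -0.421, 0.003]
contact_force: [4.3, -14.1, -6.4]
grip_width: 0.126
```

Run:
```python
from h import *
plan([.4345,-.0308,.0735],-105.1); print(get_state()['torque'])
save('top','t2.png'); im=cv2.imread('pics/t2.png'); im2,K,T=wcam()
cv2.imwrite('pics/t2c.png',np.hstack([cv2.resize(im[250:340,310:410],(400,360)),cv2.resize(im2[140:300,240:400],(360,360))]))
```

```text
t 5.4 tcp [ 0.4351 -0.0321  0.074 ] yaw -105.4 tilt 0.17 grip 0.126 F [  4.3 -14.1  -6.4] q6 1.68
shift [-0.0018 -0.0023  0.0009] rows 0.0 spin deg -0.3 share -0.007 rows 0.0
[-2.76327378 -0.7917635   0.12395649]
```

View pics/t2c.png

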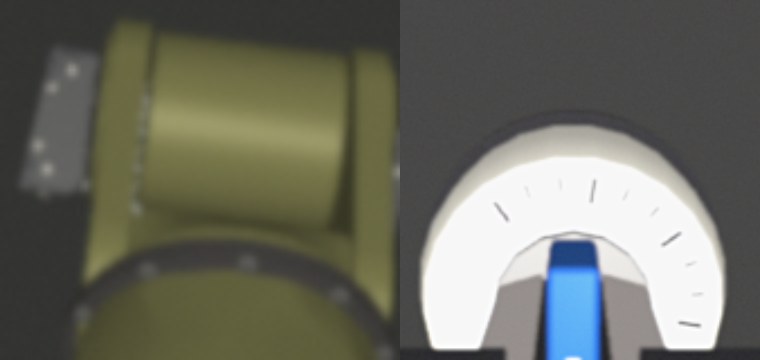

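Request:
servo_tool --commands '[-1, 0, 0, 0, 0, -1, 0, 0, 0, 0, -1, 0, 0, 0, 0, -1, 0, 0, 0, 0, -1, 0, 0, 0, 0]'

```text
time: 6.12
tcp_pos: [0.4344, -0.0308, 0.074]
orientation: [-3.114, 0.413, 0.0]
contact_force: [-0.0, -0.2, -0.0]
grip_width: 0.623
```

Request:
servo_tool --commands '[-1, 0, 0, 0, -0.2, -1, 0, 0, 0, -0.4, -1, 0, 0, 0, -0.6, -1, 0, 0, 0, -0.8, -1, 0, 0, 0, -1]'

```text
time: 6.75
tcp_pos: [0.4344, -0.0308, 0.074]
orientation: [-3.033, -0.818, -0.0]
contact_force: [0.6, 0.1, 0.1]
grip_width: 1.0
```

Request:
servo_tool --commands '[-1, 0, 0, 0, -0.2, -1, 0, 0, 0, -0.4, -1, 0, 0, 0, -0.6, -1, 0, 0, 0, -0.8, -1, 0, 0, 0, -1]'

```text
time: 7.38
tcp_pos: [0.4344, -0.0308, 0.0739]
orientation: [-2.49, -1.916, -0.0]
contact_force: [0.5, 0.4, 0.1]
grip_width: 1.0
```

Request:
servo_tool --commands '[-1, 0, 0, 0, -0.2, -1, 0, 0, 0, -0.4, -1, 0, 0, 0, -0.6, -1, 0, 0, 0, -0.8, -1, 0, 0, 0, -1]'

```text
time: 8.0
tcp_pos: [0.4344, -0.0308, 0.0739]
orientation: [-1.567, -2.723, 0.0]
contact_force: [1.3, -0.2, -0.4]
grip_width: 0.996
```

Request:
servo_tool --commands '[-1, 0, 0, 0, -0.2, -1, 0, 0, 0, -0.4, -1, 0, 0, 0, -0.6, -1, 0, 0, 0, -0.8, -1, 0, 0, 0, -1]'

```text
time: 8.62
tcp_pos: [0.4344, -0.0308, 0.0739]
orientation: [-0.406, -3.115, -0.0]
contact_force: [-0.5, 0.5, -1.1]
grip_width: 0.998
```

Run:
```python
from h import *
plan([.435,-.0325,.0735],74.9); print(get_state()['torque'])
im,K,T=wcam()
print('key',blobs(im,(95,110,60),(130,255,255),0.077,K,T,(200,140,440,340)))
cv2.imwrite('pics/w3.png',im)
```

```text
t 8.62 tcp [ 0.4344 -0.0308  0.0739] yaw 75.2 tilt 0.0 grip 0.998 F [-0.5  0.5 -1.1] q6 -1.47
shift [-0.002  -0.003   0.0009] rows 0.0 spin deg 0.3 share 0.006 rows 0.0
[ 0.04910781 -0.14985096 -0.04680287]
key [{'area': 1493, 'rect': (0.431, -0.0317, 0.0443, 0.0109, 164.7), 'mean': [0.43160000443458557, -0.03200000151991844], 'pca': np.float64(164.5)}]
```

View pics/w3.png

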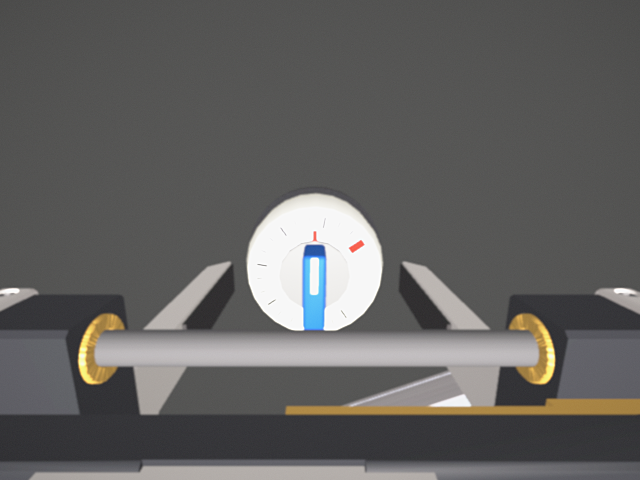

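Request:
servo_tool --commands '[1, -0.001, -0.003, 0, 0, 1, -0.001, -0.003, 0, 0, 1, -0.001, -0.003, 0, 0, 1, -0.001, -0.003, 0, 0, 1, -0.001, -0.003, 0, 0]'

```text
time: 9.3
tcp_pos: [0.4345, -0.0324, 0.0739]
orientation: [-0.414, -3.114, 0.0]
contact_force: [-0.2, 0.2, 0.3]
grip_width: 0.504
```

Request:
servo_tool --commands '[1, 0, 0, 0, 0, 1, 0, 0, 0, 0, 1, 0, 0, 0, 0, 1, 0, 0, 0, 0, 1, 0, 0, 0, 0]'

```text
time: 9.93
tcp_pos: [0.4346, -0.0322, 0.074]
orientation: [0.414, 3.114, 0.001]
contact_force: [1.6, 3.9, -0.4]
grip_width: 0.124
```

Request:
servo_tool --commands '[1, 0, 0, 0, 0.2, 1, 0, 0, 0, 0.4, 1, 0, 0, 0, 0.6, 1, 0, 0, 0, 0.8, 1, 0, 0, 0, 1]'

```text
time: 10.55
tcp_pos: [0.4344, -0.0325, 0.074]
orientation: [-1.58, -2.715, 0.001]
contact_force: [-2.1, 0.3, 1.6]
grip_width: 0.125
```

Request:
servo_tool --commands '[1, 0, 0, 0, 0.08, 1, 0, 0, 0, 0.16, 1, 0, 0, 0, 0.2]'

```text
time: 10.92
tcp_pos: [0.4343, -0.0325, 0.074]
orientation: [-1.783, -2.586, 0.001]
contact_force: [-2.2, -1.0, 3.9]
grip_width: 0.127
```

Run:
```python
from h import *
plan([.435,-.0325,.0735],22.5); print(get_state()['torque'])
im,K,T=wcam(); cv2.imwrite('pics/w4.png',cv2.resize(im[150:350,200:430],None,fx=3,fy=3))
```

```text
t 10.93 tcp [ 0.4343 -0.0325  0.074 ] yaw 20.8 tilt 0.04 grip 0.127 F [-2.2 -1.   3.9] q6 -0.52
shift [-0.0004  0.0013  0.0009] rows 0.0 spin deg -1.7 share -0.037 rows 0.2
[-0.16396385  0.44721948  0.18794144]
```

View pics/w4.png

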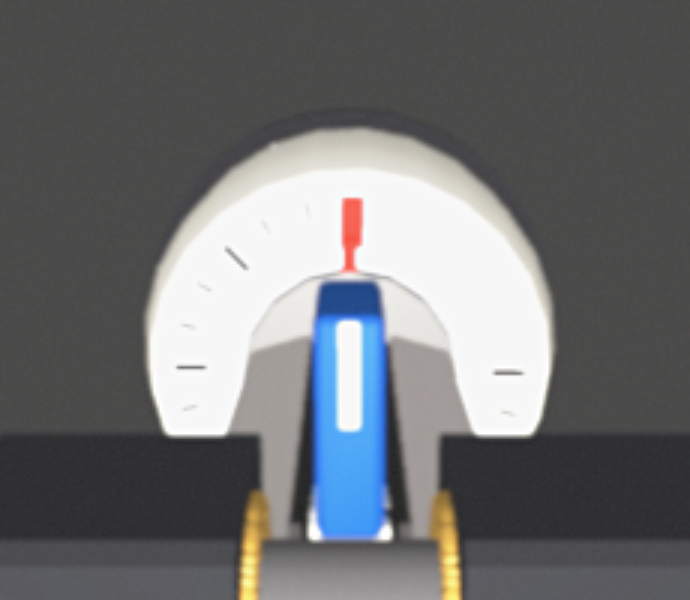

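Request:
servo_tool --commands '[1, 0, 0, 0, 0.08, 1, 0, 0, 0, 0.12, 1, 0, 0, 0, 0.12]'

```text
time: 11.35
tcp_pos: [0.4343, -0.0325, 0.0739]
orientation: [-1.9, -2.501, 0.001]
contact_force: [-5.2, -2.2, 4.5]
grip_width: 0.132
```

Run:
```python
from h import *
plan([.435,-.0325,.0735],22.5); print(get_state()['torque'])
im,K,T=wcam(); cv2.imwrite('pics/w5.png',cv2.resize(im[150:350,200:430],None,fx=3,fy=3))
```

```text
t 11.35 tcp [ 0.4343 -0.0325  0.0739] yaw 15.6 tilt 0.04 grip 0.132 F [-5.2 -2.2  4.5] q6 -0.43
shift [-0.0003  0.0013  0.0009] rows 0.0 spin deg -6.9 share -0.154 rows 0.6
[-0.34656616  0.87456685  0.72577396]
```

View pics/w5.png

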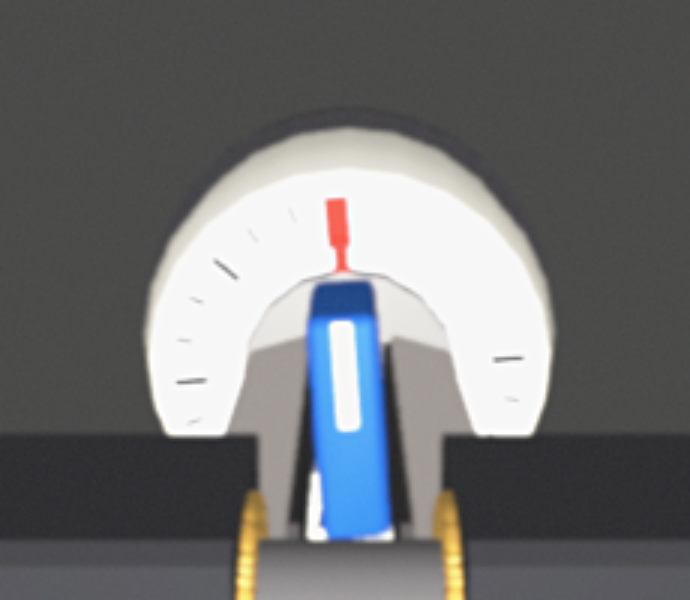

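Request:
servo_tool --commands '[-1, 0, 0, 0, 0, -1, 0, 0, 0, 0, -1, 0, 0, 0, 0, -1, 0, 0, 0, 0, -1, 0, 0, 0, 0]'

```text
time: 12.02
tcp_pos: [0.4345, -0.0324, 0.0739]
orientation: [-1.902, -2.5, -0.0]
contact_force: [-0.0, 0.4, -0.2]
grip_width: 0.626
```

Request:
servo_tool --commands '[-1, 0, 0, -0.12, 0, -1, 0, 0, -0.24, 0, -1, 0, 0, -0.34, 0.2, -1, 0, 0, -0.34, 0.4, -1, 0, 0, -0.34, 0.6]'

```text
time: 12.65
tcp_pos: [0.4346, -0.0324, 0.2445]
orientation: [2.438, 1.98, 0.001]
contact_force: [0.0, -0.6, 0.4]
grip_width: 1.001
```

Run:
```python
from h import *
plan([.5245,.2955,.24],-97.4)
im,K,T=wcam(); cv2.imwrite('pics/w6.png',im)
```

```text
t 12.65 tcp [ 0.4346 -0.0324  0.2445] yaw -11.8 tilt 0.07 grip 1.001 F [ 0.  -0.6  0.4] q6 0.05
shift [0.6787 0.0416 0.0091] rows 5.4 spin deg 85.6 share 1.902 rows 8.0
```

View pics/w6.png

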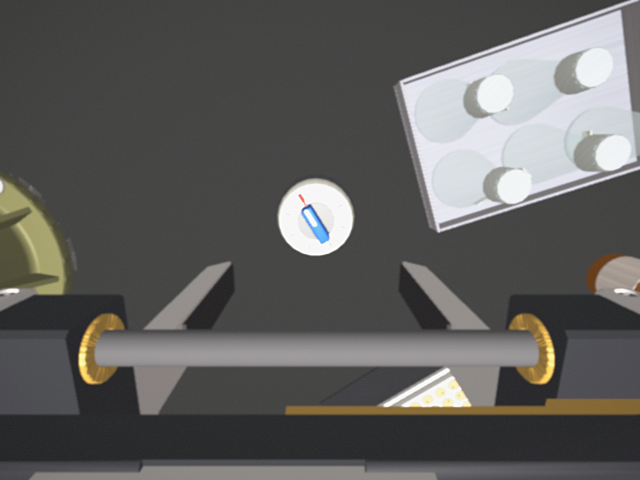

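Request:
servo_tool --commands '[-1, 0.68, 0.04, 0.01, 0.9, -1, 0.68, 0.04, 0.01, 0.9, -1, 0.68, 0.04, 0.01, 0.9, -1, 0.68, 0.04, 0.01, 0.9, -1, 0.68, 0.04, 0.01, 0.9]'

```text
time: 13.32
tcp_pos: [0.5079, 0.242, 0.2398]
orientation: [2.971, 1.02, 0.0]
contact_force: [0.6, -1.0, 0.5]
grip_width: 1.0
```

Run:
```python
from h import *
plan([.5245,.2955,.24],-97.4)
```

```text
t 13.32 tcp [0.5079 0.242  0.2398] yaw -52.1 tilt 0.01 grip 1.0 F [ 0.6 -1.   0.5] q6 1.29
shift [ 0.092  -0.0639 -0.0003] rows 0.9 spin deg 45.3 share 1.007 rows 4.2
```

Request:
servo_tool --commands '[-1, 0.092, -0.064, 0, 1, -1, 0.092, -0.064, 0, 1, -1, 0.092, -0.064, 0, 1, -1, 0.092, -0.064, 0, 1, -1, 0.092, -0.064, 0, 1]'

```text
time: 13.95
tcp_pos: [0.5242, 0.2937, 0.2397]
orientation: [3.136, -0.19, -0.001]
contact_force: [-0.3, 1.2, -0.5]
grip_width: 1.005
```

Run:
```python
from h import *
im,K,T=wcam(); cv2.imwrite('pics/w7.png',im); np.savez('cam_w7',K=K,T=T)
print(landmark_of('lamp_handle','wrist'))
b=blobs(im,(100,110,50),(130,255,255),0.10,K,T,(100,0,500,330),300); print(b)
plan([.5245,.2955,.24],-97.4)
```

```text
[{'xyz': [0.5256, 0.295, 0.0892], 'conf': 0.76}]
[{'area': 1546, 'rect': (0.6935, 0.4375, 0.07, 0.0221, 164.6), 'mean': [0.6887000203132629, 0.4424000084400177], 'pca': np.float64(173.2)}, {'area': 3069, 'rect': (0.5252, 0.2981, 0.1345, 0.0201, 172.9), 'mean': [0.5286999940872192, 0.29760000109672546], 'pca': np.float64(172.8)}]
t 14.05 tcp [0.5242 0.2937 0.2398] yaw -96.8 tilt 0.01 grip 1.001 F [-0.1  0.9  0.7] q6 2.14
shift [ 0.0002 -0.0036 -0.0005] rows 0.0 spin deg 0.6 share 0.013 rows 0.1
```

View pics/w7.png

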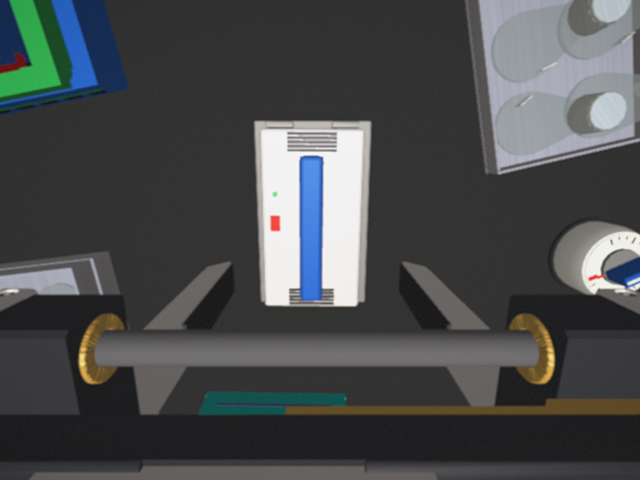

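Run:
```python
from h import *
plan([.525,.297,.093],-97.2)
```

```text
t 14.05 tcp [0.5242 0.2937 0.2398] yaw -96.8 tilt 0.01 grip 1.001 F [-0.1  0.9  0.7] q6 2.14
shift [ 0.0009 -0.0068  0.2935] rows 2.3 spin deg 0.4 share 0.009 rows 0.0
```

Request:
servo_tool --commands '[-1, 0.001, -0.007, 0.1, 0.01, -1, 0.001, -0.007, 0.2, 0.01, -1, 0.001, -0.007, 0.26, 0.01, -1, 0.001, -0.007, 0.293, 0.01, -1, 0.001, -0.007, 0.293, 0.01]'

```text
time: 14.68
tcp_pos: [0.525, 0.297, 0.093]
orientation: [3.135, -0.202, -0.002]
contact_force: [-0.3, 0.6, -0.1]
grip_width: 1.0
```

Request:
servo_tool --commands '[1, 0, 0, 0, 0, 1, 0, 0, 0, 0, 1, 0, 0, 0, 0, 1, 0, 0, 0, 0, 1, 0, 0, 0, 0]'

```text
time: 15.3
tcp_pos: [0.5251, 0.2971, 0.0935]
orientation: [-3.135, 0.205, -0.0]
contact_force: [-0.3, 0.0, -0.3]
grip_width: 0.508
```

Request:
servo_tool --commands '[1, 0, 0, 0, 0, 1, 0, 0, 0, 0, 1, 0, 0, 0, 0, 1, 0, 0, 0, 0, 1, 0, 0, 0, 0]'

```text
time: 15.92
tcp_pos: [0.5252, 0.2973, 0.0935]
orientation: [-3.134, 0.205, -0.0]
contact_force: [-0.0, 2.5, 0.2]
grip_width: 0.231
```

Run:
```python
from h import *
plan([.525,.297,.25],-97.2)
```

```text
t 15.93 tcp [0.5252 0.2973 0.0935] yaw -97.5 tilt 0.03 grip 0.231 F [-0.   2.5  0.2] q6 2.16
shift [-2.00e-04  6.00e-04 -3.13e-01] rows 2.5 spin deg -0.3 share -0.006 rows 0.0
```

Request:
servo_tool --commands '[1, 0, 0, -0.03, 0, 1, 0, 0, -0.09, 0, 1, 0, 0, -0.15, 0, 1, 0, 0, -0.21, 0, 1, 0, 0, -0.27, 0]'

```text
time: 16.55
tcp_pos: [0.5248, 0.2967, 0.2299]
orientation: [3.134, -0.205, -0.001]
contact_force: [0.0, -0.2, -4.5]
grip_width: 0.23
```

Request:
servo_tool --commands '[1, 0, 0, -0.04, 0, 1, 0, 0, -0.06, 0, 1, 0, 0, -0.06, 0]'

```text
time: 16.92
tcp_pos: [0.5251, 0.297, 0.2587]
orientation: [-3.135, 0.205, -0.0]
contact_force: [-0.7, 0.3, -4.4]
grip_width: 0.228
```

Run:
```python
from h import *
im,K,T=wcam(); cv2.imwrite('pics/w8.png',im)
plan([.53,-.33,.258],-67.5)
save('scene','s8.png')
```

```text
t 16.98 tcp [0.5249 0.2969 0.2578] yaw -97.5 tilt 0.06 grip 0.228 F [-0.1 -0.6 -5.4] q6 2.16
shift [1.7340e-01 1.2419e+00 3.0000e-04] rows 10.0 spin deg -30.0 share -0.666 rows 2.8
```

View pics/w8.png

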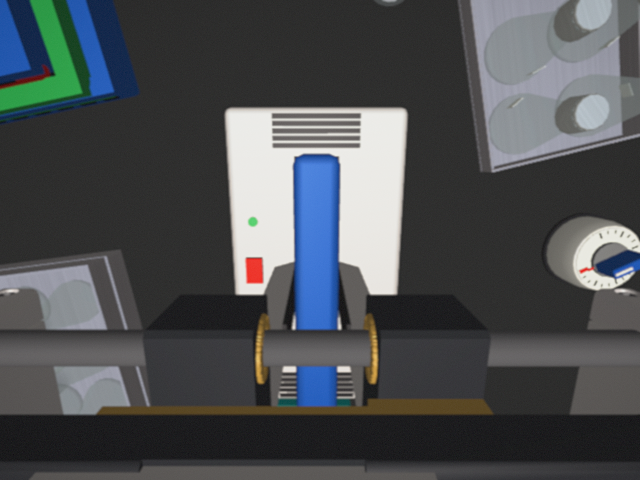

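View pics/s8.png

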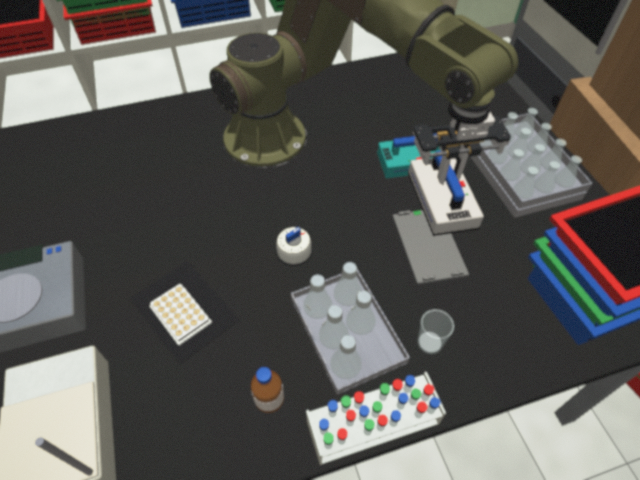

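Request:
servo_tool --commands '[1, 0.003, 0.02, 0, 0, 1, 0.008, 0.06, 0, 0, 1, 0.016, 0.12, 0, 0, 1, 0.027, 0.19, 0, 0, 1, 0.038, 0.27, 0, 0]'

```text
time: 17.65
tcp_pos: [0.526, 0.1586, 0.2583]
orientation: [3.135, -0.205, -0.0]
contact_force: [-1.1, 0.3, -4.2]
grip_width: 0.231
```

Request:
servo_tool --commands '[1, 0.011, 0.08, 0, 0, 1, 0.022, 0.16, 0, 0, 1, 0.034, 0.24, 0, 0, 1, 0.045, 0.32, 0, 0, 1, 0.056, 0.4, 0, 0]'

```text
time: 18.27
tcp_pos: [0.5273, -0.0435, 0.2584]
orientation: [3.135, -0.206, 0.0]
contact_force: [1.4, -0.2, -4.8]
grip_width: 0.23
```

Request:
servo_tool --commands '[1, 0.011, 0.08, 0, -0.08, 1, 0.022, 0.16, 0, -0.2, 1, 0.034, 0.23, 0, -0.34, 1, 0.043, 0.29, 0, -0.46, 1, 0.05, 0.34, 0, -0.55]'

```text
time: 18.9
tcp_pos: [0.5296, -0.2151, 0.2583]
orientation: [3.106, 0.474, -0.001]
contact_force: [0.4, 0.5, -4.2]
grip_width: 0.232
```

Run:
```python
from h import *
plan([.53,-.33,.258],-67.5)
```

```text
t 18.9 tcp [ 0.5296 -0.2151  0.2583] yaw -72.7 tilt 0.02 grip 0.232 F [ 0.4  0.5 -4.2] q6 0.82
shift [-0.0678  0.2196  0.0006] rows 1.8 spin deg -5.2 share -0.115 rows 0.5
```

```bash
python3 - <<'E'
from h import *
for c,box in (('top',(440,200,540,300)),('scene',(135,270,225,355))):
    K,T=cam(c); im=cv2.imread('pics/%s0.png'%c); x0,y0,x1,y1=box
    hsv=cv2.cvtColor(im,cv2.COLOR_BGR2HSV)
    m=cv2.inRange(hsv,np.array((12,45,120)),np.array((40,255,255)))
    k=np.zeros_like(m); k[y0:y1,x0:x1]=m[y0:y1,x0:x1]
    n,l,s,ce=cv2.connectedComponentsWithStats(k); ok=s[1:,4]>5
    print(c,n-1,s[1:,4])
    for z in (.005,.015,.023):
        w=pix2w(ce[1:][ok],z,K,T).astype(np.float32)
        ys,xs=np.where(k>0); wa=pix2w(np.c_[xs,ys],z,K,T).astype(np.float32)
        print(z,'rect all',cv2.minAreaRect(wa),'rect centres',cv2.minAreaRect(w))
    ys,xs=np.where(cv2.inRange(hsv,np.array((0,0,110)),np.array((180,255,255)))[y0:y1,x0:x1]>0)
    # overlay hypothesis
    big=cv2.resize(im[y0:y1,x0:x1],None,fx=4,fy=4,interpolation=2)
    for (cx,cy),col in (((.530,-.331),(0,0,255)),):
        a=np.radians(22.5); ux=np.array([np.cos(a),np.sin(a)]); uy=np.array([-ux[1],ux[0]])
        P=[np.r_[np.array([cx,cy])+sx*.064*ux+sy*.043*uy,.023] for sx,sy in((1,1),(1,-1),(-1,-1),(-1,1))]
        q=(w2pix(P,K,T)-[x0,y0]+.5)*4; cv2.polylines(big,[q.round().astype(int)],True,col,1)
    cv2.imwrite('pics/ov_%s.png'%c,big)
E
python3 -c "
import cv2,numpy as np
a=cv2.imread('pics/ov_top.png');b=cv2.imread('pics/ov_scene.png')
h=max(a.shape[0],b.shape[0]);f=lambda x:cv2.copyMakeBorder(x,0,h-x.shape[0],0,0,0)
cv2.imwrite('pics/ov.png',np.hstack([f(a),f(b)]))"
```

```text
top 24 [29 29 29 31 31 29 31 32 29 30 30 29 28 30 30 32 29 29 29 31 31 28 32 31]
0.005 rect all ((0.5343590378761292, -0.33936306834220886), (0.11152224242687225, 0.07401484996080399), 22.934913635253906) rect centres ((0.5342226624488831, -0.33913886547088623), (0.09863314032554626, 0.05971502885222435), 22.924880981445312)
0.015 rect all ((0.5328220725059509, -0.33607661724090576), (0.11054673045873642, 0.07336737960577011), 22.9349422454834) rect centres ((0.5326868295669556, -0.3358544409275055), (0.09777037054300308, 0.05919267609715462), 22.924827575683594)
0.023 rect all ((0.531592607498169, -0.33344751596450806), (0.10976627469062805, 0.07284944504499435), 22.934900283813477) rect centres ((0.5314582586288452, -0.33322685956954956), (0.09708011150360107, 0.05877478048205376), 22.92486000061035)
scene 24 [24 23 22 25 26 25 26 26 26 25 26 26 26 25 25 27 24 25 28 27 27 29 24 28]
0.005 rect all ((0.5176333785057068, -0.331594854593277), (0.11120862513780594, 0.07281509041786194), 22.54834747314453) rect centres ((0.5175150632858276, -0.3316954970359802), (0.09857670962810516, 0.06011496111750603), 22.8863468170166)
0.015 rect all ((0.5238710641860962, -0.33022332191467285), (0.1101095899939537, 0.07209550589323044), 22.548355102539062) rect centres ((0.5237538814544678, -0.33032286167144775), (0.09760256856679916, 0.05952087789773941), 22.886327743530273)
0.023 rect all ((0.5288611650466919, -0.3291260302066803), (0.10923038423061371, 0.0715198665857315), 22.54833984375) rect centres ((0.5287450551986694, -0.32922476530075073), (0.09682328253984451, 0.059045616537332535), 22.886323928833008)
```

View pics/ov.png

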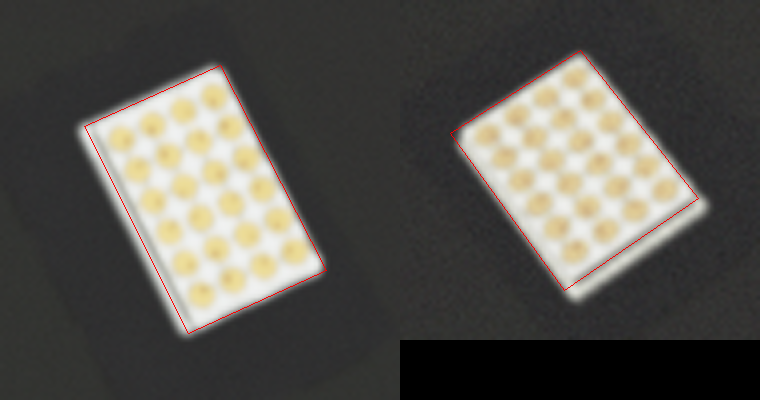

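Run:
```python
from h import *
plan([.530,-.3313,.2],-67.1)
```

```text
t 18.9 tcp [ 0.5296 -0.2151  0.2583] yaw -72.7 tilt 0.02 grip 0.232 F [ 0.4  0.5 -4.2] q6 0.82
shift [-0.0685  0.2221  0.1166] rows 2.1 spin deg -5.6 share -0.123 rows 0.5
```

Request:
servo_tool --commands '[1, -0.015, 0.05, 0, -0.06, 1, -0.035, 0.11, 0, -0.12, 1, -0.054, 0.17, 0.02, -0.123, 1, -0.066, 0.21, 0.06, -0.123, 1, -0.069, 0.222, 0.1, -0.123]'

```text
time: 19.52
tcp_pos: [0.5296, -0.3307, 0.2073]
orientation: [-3.08, -0.618, 0.001]
contact_force: [0.5, -0.1, -3.9]
grip_width: 0.23
```

Request:
servo_tool --commands '[1, 0, 0, 0.017, 0, 1, 0, 0, 0.017, 0, 1, 0, 0, 0.017, 0, 1, 0, 0, 0.017, 0]'

```text
time: 20.02
tcp_pos: [0.531, -0.3289, 0.2007]
orientation: [3.079, 0.622, 0.001]
contact_force: [0.5, 0.5, -4.6]
grip_width: 0.236
```

Run:
```python
from h import *
save('top','t9.png'); save('scene','s9.png'); im,K,T=wcam(); cv2.imwrite('pics/w9.png',im)
for c in ('top','scene','wrist'):
  for t in ('lamp_handle','lamp_window'): print(c,t,[(np.round(d['xyz'],3).tolist(),round(d['conf'],2)) for d in landmark_of(t,c)])
plan([.530,-.3313,.1315],-67.1)
K,T=cam('top'); print(blobs(cv2.imread('pics/t9.png'),(105,120,60),(125,255,255),0.2065,K,T,(420,180,560,330)))
K,T=cam('scene'); print(blobs(cv2.imread('pics/s9.png'),(105,120,60),(125,255,255),0.2065,K,T,(100,200,260,330)))
```

```text
top lamp_handle [([0.232, 0.39, 0.08], 0.85)]
top lamp_window []
scene lamp_handle [([0.531, -0.327, 0.199], 0.8), ([0.234, 0.382, 0.082], 0.62)]
scene lamp_window [([0.233, 0.388, 0.002], 0.77)]
wrist lamp_handle [([0.529, -0.334, 0.195], 0.76)]
wrist lamp_window []
t 20.48 tcp [ 0.5308 -0.3292  0.1999] yaw -67.2 tilt 0.0 grip 0.229 F [-0.6  0.4 -4.2] q6 0.56
shift [-0.003   0.0033  0.1368] rows 1.1 spin deg -0.1 share -0.002 rows 0.0
[{'area': 190, 'rect': (0.5759, -0.3064, 0.0338, 0.0237, 24.9), 'mean': [0.57669997215271, -0.30649998784065247], 'pca': np.float64(-160.4)}]
[{'area': 454, 'rect': (0.5476, -0.3196, 0.118, 0.0217, 19.6), 'mean': [0.5511999726295471, -0.31779998540878296], 'pca': np.float64(-159.4)}]
```

View pics/t9.png

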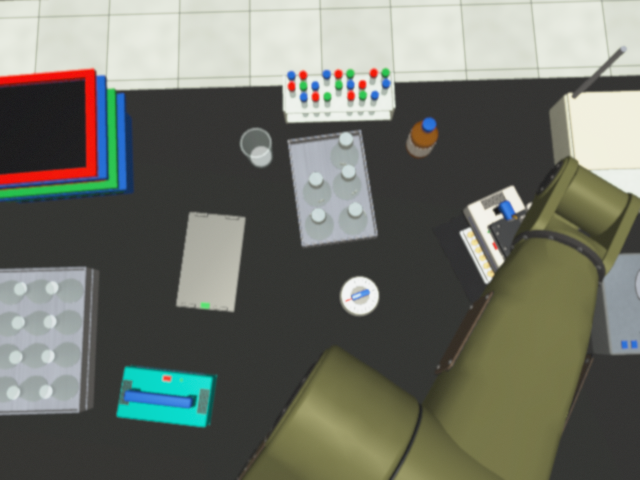

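View pics/s9.png

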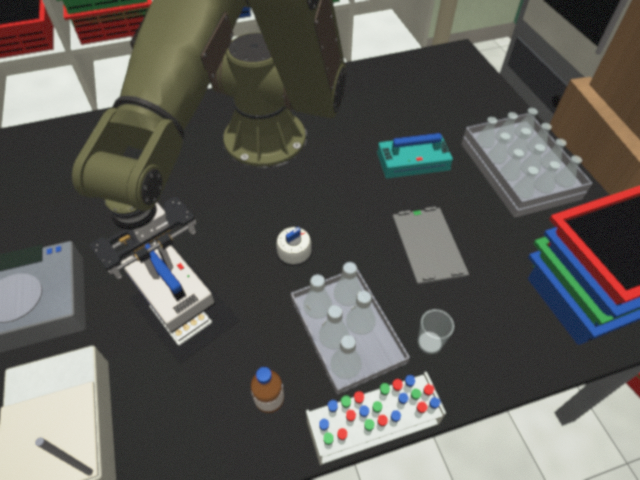

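Request:
servo_tool --commands '[1, -0.001, 0.001, 0.03, 0, 1, -0.002, 0.002, 0.06, 0, 1, -0.003, 0.003, 0.09, 0, 1, -0.003, 0.003, 0.11, 0, 1, -0.003, 0.003, 0.12, 0]'

```text
time: 21.1
tcp_pos: [0.5299, -0.3311, 0.1391]
orientation: [-3.079, -0.621, 0.001]
contact_force: [0.2, -0.2, -3.5]
grip_width: 0.233
```

Request:
servo_tool --commands '[1, 0, 0, 0, 0, 1, 0, 0, 0, 0]'

```text
time: 21.35
tcp_pos: [0.5302, -0.3312, 0.1404]
orientation: [3.079, 0.621, 0.001]
contact_force: [-0.5, 0.2, -4.3]
grip_width: 0.234
```

Run:
```python
from h import *
plan([.530,-.3313,.1315],-67.1)
save('top','t10.png'); save('scene','s10.png'); im,K,T=wcam(); cv2.imwrite('pics/w10.png',im)
plan([.530,-.3313,.1315],-67.1)
a=np.radians(22.9); ux=np.array([np.cos(a),np.sin(a)]); uy=np.array([-ux[1],ux[0]]); tc=get_state()['tcp_pos']
z0=tc[2]-.0835
def box(cx,cy,L,W,z): return [np.r_[np.array([cx,cy])+sx*L/2*ux+sy*W/2*uy,z] for sx,sy in((1,1),(1,-1),(-1,-1),(-1,1))]
out=[]
for c,b,f in (('top',(440,180,560,310),'t10'),('scene',(100,230,240,360),'s10')):
    K,T=cam(c); im=cv2.imread('pics/%s.png'%f); x0,y0,x1,y1=b
    big=cv2.resize(im[y0:y1,x0:x1],None,fx=2.8,fy=2.8,interpolation=2)
    for P,col in ((box(.530,-.3313,.128,.086,.023),(0,0,255)),(box(tc[0],tc[1],.19,.104,z0+.044),(0,255,0)),(box(tc[0],tc[1],.19,.104,z0),(255,0,255)),(box(tc[0],tc[1],.138,.022,z0+.09),(0,255,255))):
        cv2.polylines(big,[((w2pix(P,K,T)-[x0,y0]+.5)*2.8).round().astype(int)],True,col,1)
    out.append(big)
cv2.imwrite('pics/ov10.png',np.hstack([cv2.copyMakeBorder(x,0,max(y.shape[0] for y in out)-x.shape[0],0,0,0) for x in out]))
```

```text
t 21.35 tcp [ 0.5302 -0.3312  0.1404] yaw -67.2 tilt 0.05 grip 0.234 F [-0.5  0.2 -4.3] q6 0.56
shift [-0.0004 -0.      0.0178] rows 0.1 spin deg -0.1 share -0.002 rows 0.0
t 21.5 tcp [ 0.5301 -0.3312  0.1403] yaw -67.2 tilt 0.04 grip 0.23 F [-0.4  0.4 -4.8] q6 0.56
shift [-0.0002  0.0001  0.0176] rows 0.1 spin deg -0.1 share -0.002 rows 0.0
```

View pics/ov10.png

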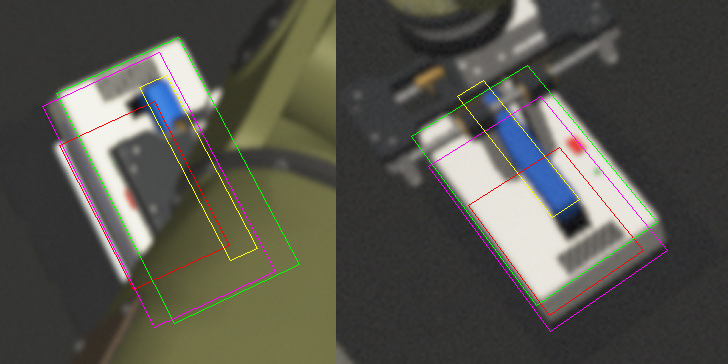

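View pics/w10.png

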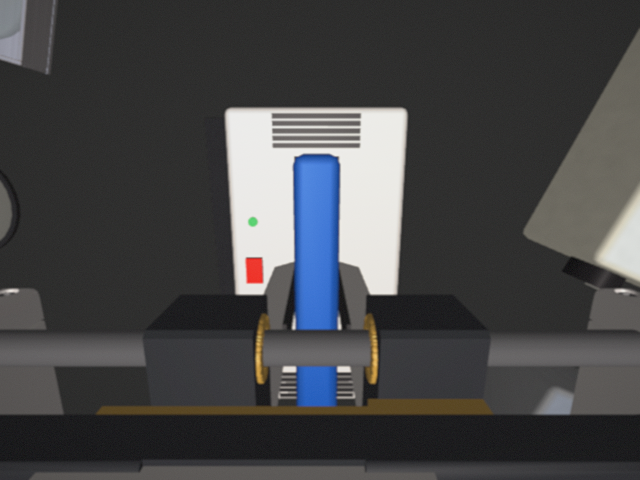

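Request:
servo_tool --commands '[1, 0, 0, 0.008, 0, 1, 0, 0, 0.017, 0, 1, 0, 0, 0.017, 0, 1, 0, 0, 0.017, 0, 1, 0, 0, 0.017, 0]'

```text
time: 22.12
tcp_pos: [0.53, -0.3312, 0.1315]
orientation: [3.079, 0.621, 0.0]
contact_force: [0.3, 0.0, -4.9]
grip_width: 0.235
```

Request:
servo_tool --commands '[1, 0, 0, 0, 0, 1, 0, 0, 0, 0, 1, 0, 0, 0, 0, 1, 0, 0, 0, 0, 1, 0, 0, 0, 0]'

```text
time: 22.75
tcp_pos: [0.53, -0.3312, 0.1314]
orientation: [-3.08, -0.621, 0.0]
contact_force: [-0.4, -0.1, -4.7]
grip_width: 0.233
```

Run:
```python
from h import *
plan([.530,-.3313,.1315],-67.1); print(abs(get_state()['qvel']).max())
save('top','t11.png'); save('scene','s11.png')
for c in ('scene','top'): print(c,[(np.round(d['xyz'],3).tolist(),round(d['conf'],2)) for d in landmark_of('lamp_handle',c)],[(np.round(d['xyz'],3).tolist(),round(d['conf'],2)) for d in landmark_of('lamp_window',c)])
a=cv2.imread('pics/t11.png')[180:320,320:560]; b=cv2.imread('pics/s11.png')[190:360,80:330]
cv2.imwrite('pics/f11.png',np.hstack([cv2.resize(a,(400,340),interpolation=2),cv2.resize(b,(400,340),interpolation=2)]))
plan([.530,-.3313,.1315],-67.1)
```

```text
t 22.75 tcp [ 0.53   -0.3312  0.1314] yaw -67.2 tilt 0.0 grip 0.233 F [-0.4 -0.1 -4.7] q6 0.56
shift [-0.      0.0003 -0.0002] rows 0.0 spin deg -0.1 share -0.002 rows 0.0
0.001337460392562499
scene [([0.53, -0.331, 0.131], 0.91), ([0.23, 0.383, 0.082], 0.73), ([0.526, -0.334, 0.049], 0.41), ([0.607, -0.024, 0.005], 0.29)] [([0.231, 0.383, 0.0], 0.82), ([0.528, -0.331, 0.05], 0.65)]
top [([0.232, 0.388, 0.082], 0.55)] [([0.434, -0.033, 0.067], 0.57)]
t 23.05 tcp [ 0.53   -0.3311  0.1314] yaw -67.2 tilt 0.0 grip 0.232 F [-0.2 -0.5 -4.4] q6 0.56
shift [-0.0001  0.0003 -0.0002] rows 0.0 spin deg -0.1 share -0.002 rows 0.0
```

View pics/f11.png

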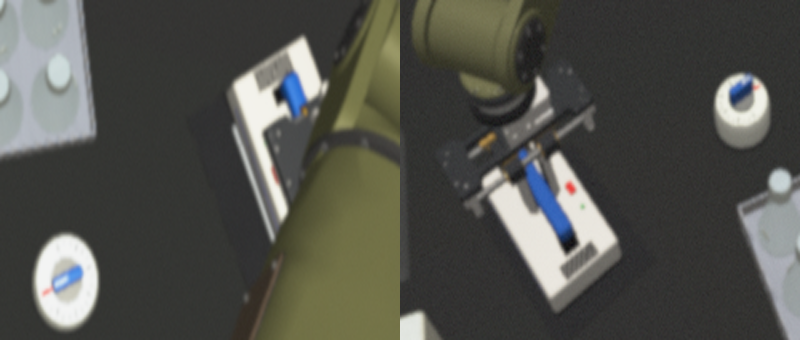

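Run:
```python
from h import *
print(sign_off()); print(get_state()['time'])
```

```text
the job is handed in; nothing more can be done
None
the job is handed in; nothing more can be done
```

I wound the timer to its stop and handed the job in at about 23 s, with the lamp held over the plate. Sign-off gives no verdict, so the result rests on my own checks below.

- **Timer:** The key started part wound. I turned it about 90° clockwise, let go and re-gripped, then turned it about 52° to the stop. At the stop the torque rose to about 0.7 N m and the key would not turn further. The red pointer still met the red bar in the last pictures.
- **Carry:** I took the white-grey lamp by its handle, not the turquoise look-alike. I carried it over the flasks with its underside about 175 mm above the bench.
- **Lamp position:** In the last check the tool was at (0.530, -0.331, 0.131), against my plate estimate of (0.530, -0.331). That puts the underside about 25 mm above the plate's top, with the long axes within about 0.3° and no tilt of the tool. The network placed the lamp's window at (0.528, -0.331, 0.050), which agrees within its accuracy.
- **Still and untouched:** The arm was still and carried a steady load of about 4.5 N. The pictures showed no sign that the plate, flasks, bottle or beaker had moved.

**Where the checks were weak:**
- The two fixed cameras differed by 3 to 5 mm on the plate's centre, so I used their mean.
- In the last top view the arm hid much of the lamp, and the networks did not find it there.
- During the first turn of the key the side force rose to about 14 N. I corrected the centre by about 1.5 mm for the second turn.

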